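Find the bore of a blind spacer on the gauge pin and hold it bore-up

ROBOT

A 6-joint arm with a two-finger parallel gripper is mounted at the origin on the work surface. World frame = base frame: x ahead of the robot, y to its left, z up, the work surface at z = 0. Lengths are in m, angles in rad, forces in N, time in s.
With the tool pointing down it reaches from about 0.375 to 0.975 m from the base axis. Payload 3.8 kg.
Tool frame: the origin (TCP) lies midway between the tips of the shut fingers; the grasp point (between the pads) lies 19 mm behind it; z points along the fingers, y is the line along which they close (so a half turn about z gives the same grasp; the last joint's range is limited). The gripper opens to 85 mm and grips with 20 to 120 N. Pads are 22 mm wide; open, the fingers measure 114 mm over their backs; the gripper's body (76 mm by 85 mm) begins 54 mm behind the grasp point. The pads swing forward as they close: fully open they stand 13 mm farther back than shut.
Start: joints at [-0.037, 0.264, 1.604, -0, 1.274, -0.037], TCP at [0.675, -0, 0.211] pointing down, gripper open.
Joint ranges: [-2.63, 2.63], [-0.94, 2.18], [0.31, 2.57], [-1.31, 4.45], [0, 2.66], [-2.55, 2.55]. Speed limits (rad/s): [2.57, 2.57, 3.14, 3.14, 3.14, 3.14].

INTERFACE

Orientations are given as a rotation vector (axis times angle).
In Python, from workcell import status, read_camera, workorder, masks_of gives the robot as it stands.
- The arm moves only by the tool drive_tool, never from a script. Its argument "rows" is a list of rows, each a list of 7 numbers: the turn, a rotation vector about the tool's x, y, z in degrees, then the shift along the tool's x, y, z in m, then the opening, from 0 (shut) to 1 (fully open). In form: [[ax, ay, az, tx, ty, tz, claw], ...]. A call has 1 to 8 rows; each row shifts and turns the commanded pose from where the row before left it, along the tool's axes as they then stand; what a row does not reach is not made up. A row lasts 1/12 s, in which the tool goes at most 41.7 mm and 7.16 degrees, less where a joint would pass 70% of its speed; a pose out of reach is approached as far as the arm can. A call is refused whole if a number of a shift passes 0.0417 or a number of a turn 7.16, either way. A call with a gripper value outside its range is refused whole. The fingers move at their own pace and stop on an object; "force" is the grip in N (left out, the last holds). Time passes only in rows, so rows that do not move let the fingers close. It gives the time, the measured TCP pose, the force, the opening and the grip force at its end, in the units of the state.
- status.read_state(): the state, without advancing time (a new reading comes with each control period).
- read_camera(name): name is "scene" or "side" or "wrist"; returns a dict with "color" (480x640x3 uint8, red, green, blue), "intrinsics" (3x3 intrinsics, pixels), "world_from_camera" (4x4, takes a point from camera to world coordinates); the wrist camera has in their place "mount" (4x4, takes a point from camera to tool coordinates, whose origin is the TCP and whose axes are the flange's). Camera axes: x right, y up, looking along -z (the intrinsics and any distortion apply to the point x, -y, -z); pixel columns grow to the right and rows downward; lengths in m; the calibration is good to about 2 mm. A picture is of the moment at which its call begins: read the wrist's pose just before it. There is no depth.
- workorder.finish_job(): hands the job in; it is judged then, once.
Trained networks look in a picture, given as the dict that the camera call returned (one of the last four; its "shot" number tells which), for a name from the list of things; names that differ only in an ending like _2 or _b are one class to them, and where a whole thing is asked for, a point or a joint stands for the part that bears it (a point fixed in the world has none). Each returns a list of dicts, best first, with "score" (0 to 1); they miss things now and then, are a little off and sometimes report something else, mostly with a low value. They report only what shows in the picture. A call takes as long as a camera call. They do not tell look-alikes from the thing itself.
- masks_of(picture, name): "mask" (480x640 bool, what is visible of it) and "bbox" ([left, top, right, bottom] in pixels, round what is visible of it).
The state is a dict: "time": time; "q": joint angles; "joint_vel": joint speeds; "joint_torque": joint torques, N m; "tool_pos": TCP position; "tcp_rot": TCP orientation; "wrist_force": force on the tool from outside, world axes, zero at the start; "torque": the same for the moment, N m; "width": opening from 0.0 (shut) to 1.0 (fully open); "grip_force": force on a finger pad.
Only numpy, scipy, OpenCV 4.12 (cv2) and the standard library are available. Lean on these libraries where they do the work, as an engineer would, in place of code of your own. Each camera call takes 0.05 s, during which the arm holds its last target. There are 200 camera calls.

TASK

The octagonal aluminium spacer lying on the bench is bored from one end only. Pick it up and find that end by trying it on the level pin of the gauge stand: slide it on until the pin is well inside the hole (most of the hole's depth), then draw it off, turn the spacer so that the hole faces straight up, and finish while still holding it so, steady in the gripper and raised well clear of the bench (about 20 cm) and of everything else. Leave the spray can, the screwdriver and the brass collar where they are.

Things in the scene. Friction and masses are not known exactly. Their poses are not given: they have to be found in the camera images.
- spacer: Loose bright octagonal aluminium bar, 40 mm across flats, 64 mm long, about 0.2 kg, lying on a flat on the left of the bench at any yaw. Origin on its long axis, half way along, 20 mm above the bench; x runs along its length. One end has a central blind hole 22 mm wide, 30 mm deep, flat-bottomed; the other end is solid. Which end is bored is not told: look, or try it on the pin.
- stand: Dark steel gauge stand fixed on the right of the bench. Origin: centre of the underside of its foot (90 mm along x, 70 mm along y, 14 mm high). An upright 40 mm wide and 12 mm thick rises to 92 mm above the bench, its front face at x = -20 mm; the pin sticks out of that face along the stand's +x.
- pin_tip (a point): Free end of the level steel pin of the stand: 10 mm in diameter, 34 mm long out of the upright, its axis 80 mm above the bench. The point's x axis points out along the pin, away from the upright (the stand's +x, roughly towards the robot's left).
- spray: Loose dark spray can, 52 mm in diameter, 150 mm tall, upright at the far right; bystander. Origin: centre of its underside.
- screwdriver: Loose screwdriver, 200 mm long, lying beyond the work; bystander. Origin near the middle of its length.
- collar: Loose brass collar, 56 mm outside, 36 mm inside, 22 mm high, lying flat at the right; bystander. Origin: centre of its underside.
Mind the look-alikes: they are no part of the job. Leave any pink or purple look-alike of the stand alone.

How it is judged:
On the way:
1. the spacer is held with its hole over the gauge pin, the pin at least 15 mm inside (x of pin_tip in the frame of spacer between -0.005 and 0.017 m and y of pin_tip in the frame of spacer between -0.01 and 0.01 m and z of pin_tip in the frame of spacer between -0.01 and 0.01 m and angle between the x axis of spacer and the x axis of pin_tip, either way round below 0.4 rad and contact force between the fingers and spacer above 1 N), for 0.1 s.
At the end, for the whole second after the job is handed in: The spacer is held in the fingers, at rest, its bored end facing up with its axis within 15 degrees of vertical, its middle at least 13 cm above the bench, touching neither the stand nor the spray can (angle between spacer's own x axis and vertical below 0.26 rad and height (world z) of spacer above 0.13 m and contact force between the fingers and spacer above 1 N and contact force between each of stand, spray and spacer below 0.1 N and linear speed of spacer below 0.03 m/s and angular speed of spacer below 0.2 rad/s); the arm keeps its last pose, push and grip.
It fails at once if the spray can is shifted by more than 3 cm (distance of spray from where it was at the start of the episode above 0.03 m).
It fails at once if the screwdriver is shifted by more than 3 cm (distance of screwdriver from where it was at the start of the episode above 0.03 m).
It fails at once if the collar is shifted by more than 3 cm (distance of collar from where it was at the start of the episode above 0.03 m).
It also fails if it takes over 67 s, if anything falls off the work surface, if the arm or the gripper's body presses on something with over 40 N, if the wrist force passes 120 N, or if a joint passes its speed limit or range.

## Working session

There is one attempt and no reset: what is moved stays moved. The work goes in short steps, Python scripts to look and compute and a tool call to move; the robot and the scene stay as the last step left them, time stands still between calls to the robot, and variables do not carry over. Pictures are saved under pics/ and viewed, at most 10 in all, crops included, and the job is handed in when it is done.

Besides the shell and the picture viewer there is one more tool, called by a JSON object that holds its "name" and its "arguments", one argument or row to a line. drive_tool: Moves the arm, as the interface text tells. Its arguments: {"type":"object","properties":{"rows":{"type":"array"},"force":{"type":"number"}},"required":["rows"]}

```bash
mkdir -p pics
cat > h.py <<'E'
import numpy as np, cv2
from scipy.spatial.transform import Rotation as R
from workcell import status, read_camera, workorder, masks_of
def T(s):
    M=np.eye(4);M[:3,:3]=R.from_rotvec(s["tcp_rot"]).as_matrix();M[:3,3]=s["tool_pos"];return M
def shot(n):
    s=status.read_state();p=read_camera(n)
    p["W"]=np.array(p["world_from_camera"]) if n!="wrist" else T(s)@np.array(p["mount"])
    return p
def ray(p,u,v):
    K=np.array(p["intrinsics"]);d=np.linalg.inv(K)@[u,v,1];d=np.array([d[0],-d[1],-d[2]])
    d=p["W"][:3,:3]@d;return p["W"][:3,3],d/np.linalg.norm(d)
def onz(p,u,v,z):
    o,d=ray(p,u,v);return o+d*(z-o[2])/d[2]
def proj(p,X):
    c=np.linalg.inv(p["W"])@np.append(X,1);k=np.array(p["intrinsics"])@[c[0],-c[1],-c[2]];return k[:2]/k[2]
def tri(rays):
    A=sum(np.eye(3)-np.outer(d,d) for o,d in rays);b=sum((np.eye(3)-np.outer(d,d))@o for o,d in rays)
    return np.linalg.solve(A,b)
def save(p,f,crop=None,sc=1):
    im=p["color"][...,::-1]
    if crop: a,b,c,d=crop;im=im[b:d,a:c]
    cv2.imwrite(f,cv2.resize(im,None,fx=sc,fy=sc,interpolation=cv2.INTER_CUBIC))
E
python3 - <<'E'
from h import *
print({k:(np.round(v,3).tolist()) for k,v in status.read_state().items()})
ims=[]
for n in ["scene","side"]:
    p=shot(n);print(n,{k:v for k,v in p.items() if k not in("color","W")}.keys(),np.round(p["W"],3).tolist(),np.round(p["intrinsics"],1).tolist())
    for t in ["spacer","stand","spray","screwdriver","collar"]:
        for m in masks_of(p,t):
            v,u=np.nonzero(m["mask"]);print(n,t,round(m["score"],2),m["bbox"],u.mean().round(1),v.mean().round(1),len(u),np.round(onz(p,u.mean(),v.mean(),.02),3))
    save(p,f"pics/{n}.png")
E
```

```text
{'time': 0.0, 'q': [-0.037, 0.265, 1.605, -0.0, 1.274, -0.037], 'joint_vel': [0.0, -0.001, 0.001, -0.0, 0.001, -0.0], 'joint_torque': [0.001, -51.512, -36.731, -0.0, 0.013, 0.0], 'tool_pos': [0.674, 0.0, 0.21], 'tcp_rot': [-2.22, -2.22, 0.002], 'wrist_force': [0.54, -0.9, -0.033], 'torque': [0.023, 0.023, -0.034], 'grip_force': 0.0, 'width': 1.003}
scene dict_keys(['intrinsics', 'world_from_camera', 'shot']) [[0.345, -0.763, 0.547, 1.156], [0.938, 0.27, -0.215, -0.298], [0.016, 0.588, 0.809, 0.937], [0.0, 0.0, 0.0, 1.0]] [[494.1, 0.0, 315.6], [0.0, 494.1, 244.8], [0.0, 0.0, 1.0]]
scene spacer 0.84 [358.6, 217.3, 387.1, 248.8] 371.3 231.0 355 [0.543 0.083 0.02 ]
scene stand 0.91 [301.5, 294.3, 348.5, 343.8] 324.4 319.0 1380 [ 0.721 -0.102  0.02 ]
scene stand 0.6 [292.7, 201.1, 343.4, 245.9] 317.6 222.9 1117 [ 0.478 -0.027  0.02 ]
scene stand 0.57 [266.9, 246.9, 306.9, 293.5] 286.9 271.4 1215 [ 0.583 -0.139  0.02 ]
scene spray 0.6 [193.7, 286.3, 231.3, 345.5] 211.3 317.1 1540 [ 0.638 -0.321  0.02 ]
scene screwdriver 0.67 [430.0, 267.8, 445.6, 333.0] 436.3 309.4 516 [0.779 0.128 0.02 ]

[... 216 characters left out ...]
18, 0.751, 0.66, 0.713], [0.0, 0.0, 0.0, 1.0]] [[524.9, 0.0, 325.6], [0.0, 524.9, 238.4], [0.0, 0.0, 1.0]]
side spacer 0.6 [276.3, 323.4, 321.1, 352.5] 299.1 337.3 1045 [0.55  0.091 0.02 ]
side stand 0.65 [345.0, 267.7, 401.7, 333.2] 371.0 306.9 2045 [ 0.473 -0.024  0.02 ]
side stand 0.62 [249.2, 203.2, 305.3, 267.1] 275.0 237.4 1732 [ 0.721 -0.102  0.02 ]
side stand 0.57 [318.5, 212.3, 373.3, 272.0] 345.1 247.7 1750 [ 0.582 -0.14   0.02 ]
side spray 0.62 [331.9, 130.5, 359.6, 200.3] 345.5 164.8 1618 [ 0.714 -0.401  0.02 ]
side screwdriver 0.63 [159.4, 285.7, 225.1, 361.8] 182.1 312.7 837 [0.757 0.139 0.02 ]
side collar 0.81 [416.4, 193.5, 439.3, 213.1] 426.6 201.2 478 [ 0.493 -0.354  0.02 ]
```

View pics/scene.png

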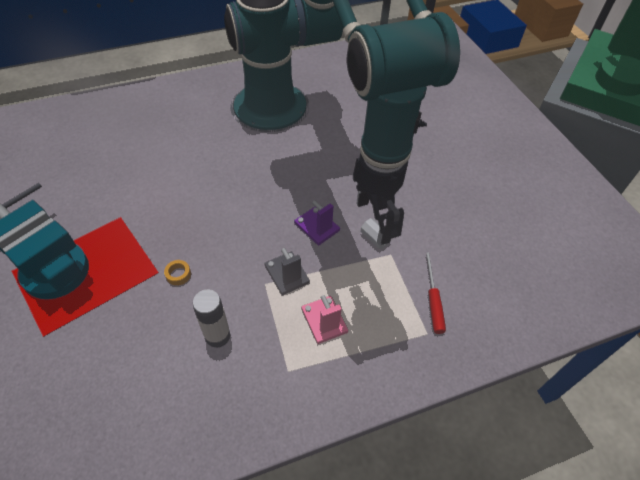

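View pics/side.png

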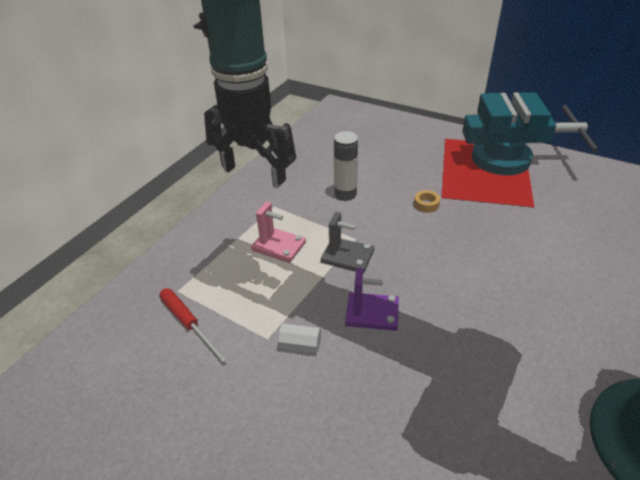

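The scene view shows the spacer at (371,231), the dark stand at (287,271), the pink look-alike at (324,319), the purple one at (318,223), the collar at (177,272), the spray can at (211,317) and the screwdriver at (436,309). The side view agrees. I choose the dark grey stand, and will check it in one close crop.

Run:
```python
from h import *
a=shot("scene");b=shot("side")
def c(p,x,y,w,h,s): return cv2.resize(p["color"][y:y+h,x:x+w,::-1],None,fx=s,fy=s,interpolation=cv2.INTER_CUBIC)
L=c(a,255,235,65,65,6);Rr=c(b,312,205,65,65,6)
cv2.imwrite("pics/crop1.png",np.hstack([L,Rr]))
```

```text
(no output)
```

View pics/crop1.png

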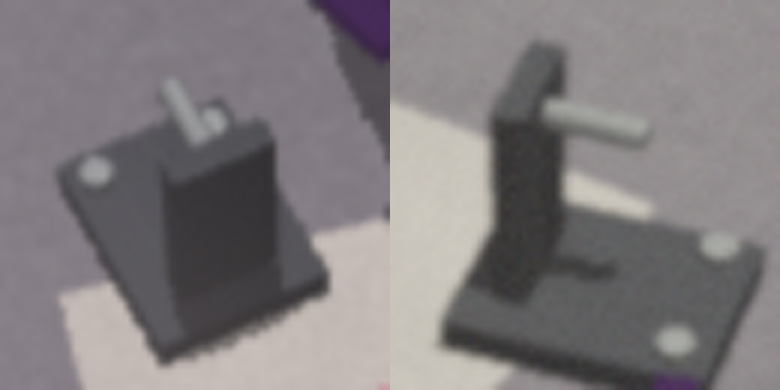

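The crop confirms the dark grey stand. Its pin tip is at about (283,249) in the scene view and (354.5,227) in the side view. The pin points back towards the robot.

Run:
```python
from h import *
a=shot("scene");b=shot("side")
f=lambda u,v,w,x:tri([ray(a,u,v),ray(b,w,x)]).round(4)
print("tip",f(283,248.8,354.5,227.2))
print("root on z=.08",onz(b,337.8,223.3,.08).round(4))
for uv in[(282.5,295),(309.7,283.3),(265,265)]:print("foot",onz(a,*uv,.0).round(4))
for uv in[(270.8,263.7),(290.5,255)]:print("boltA",onz(a,*uv,.017).round(4))
for uv in[(366.7,245.8),(359.5,261.7)]:print("boltB",onz(b,*uv,.017).round(4))
for p in (a,b):
    m=masks_of(p,"spacer")[0];print(cv2.boxPoints(cv2.minAreaRect(np.argwhere(m["mask"])[:,::-1].astype(np.float32))).round(1).tolist())
s=status.read_state();w=shot("wrist")
print("mount",np.round(w["mount"],3).tolist(),w["intrinsics"])
ms=masks_of(w,"spacer");print([(m["score"],m["bbox"]) for m in ms])
save(w,"pics/w1.png")
```

```text
tip [ 0.5631 -0.1393  0.0798]
root on z=.08 [ 0.5958 -0.1353  0.08  ]
foot [ 0.6258 -0.1635  0.    ]
foot [ 0.6176 -0.0975  0.    ]
foot [ 0.5377 -0.1767  0.    ]
boltA [ 0.55   -0.1657  0.017 ]
boltA [ 0.5422 -0.1167  0.017 ]
boltB [ 0.5483 -0.1671  0.017 ]
boltB [ 0.5412 -0.1198  0.017 ]
[[358.0, 228.5], [369.8999938964844, 215.39999389648438], [391.79998779296875, 235.3000030517578], [379.8999938964844, 248.39999389648438]]
[[276.5, 347.29998779296875], [279.8999938964844, 322.0], [320.3999938964844, 327.3999938964844], [317.0, 352.70001220703125]]
mount [[-0.001, 0.961, 0.278, 0.07], [1.0, 0.0, 0.001, 0.0], [0.001, 0.278, -0.961, -0.163], [0.0, 0.0, 0.0, 1.0]] [[399.24426884   0.         313.2204489 ]
 [  0.         399.24426884 241.09580984]
 [  0.           0.           1.        ]]
[(0.98, [116.3, 62.4, 210.4, 136.5])]
```

View pics/w1.png

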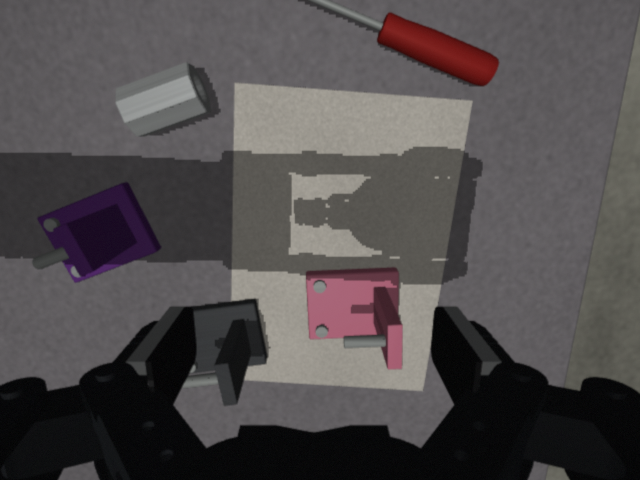

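The wrist view shows the spacer at (160,98), its axis running up to the right. The right end at (198,83) looks dark, which may be the bore. I'll measure its pose and zoom in on the end.

```bash
cat > sp.py <<'E'
from h import *
from scipy.optimize import least_squares
def model(x,y,z,yaw):
    a=np.pi/8+np.arange(8)*np.pi/4;r=.02/np.cos(np.pi/8)
    P=np.array([[s*.032,r*np.cos(t),r*np.sin(t)] for s in(-1,1) for t in a])
    return P@R.from_euler('z',yaw).as_matrix().T+[x,y,z]
def fit(views,x0):  # (picture,mask) silhouettes
    def dt(m):
        m=m.astype(np.uint8);return cv2.distanceTransform(1-m,2,5)-cv2.distanceTransform(m,2,5)
    V=[]
    for p,m in views:
        c,_=cv2.findContours(m.astype(np.uint8),cv2.RETR_EXTERNAL,cv2.CHAIN_APPROX_NONE)
        V.append((p,max(c,key=len)[::2,0].astype(np.float32)))
    def res(q):
        o=[]
        for p,c in V:
            h=cv2.convexHull(np.array([proj(p,X) for X in model(*q)],np.float32))
            o+=[cv2.pointPolygonTest(h,(float(u),float(v)),True)-.5 for u,v in c]
        return np.array(o)
    s=least_squares(res,x0,diff_step=1e-3,x_scale=[.01,.01,.01,.1],loss="soft_l1")
    return s.x.round(4),np.sqrt(np.mean(s.fun**2)).round(2)
E
python3 - <<'E'
from sp import *
w=shot("wrist");b=shot("side")
mw=masks_of(w,"spacer")[0]["mask"];mb=masks_of(b,"spacer")[0]["mask"]
for v in([(w,mw)],[(b,mb)],[(w,mw),(b,mb)]):print(fit(v,[.55,.09,.02,.36]))
save(w,"pics/w1c.png",(100,50,230,150),5)
E
```

```text
(array([0.5512, 0.0904, 0.0224, 0.3297]), np.float64(0.61))
(array([ 5.585e-01,  7.690e-02, -1.000e-04,  3.365e-01]), np.float64(0.62))
(array([0.5504, 0.0905, 0.0202, 0.3331]), np.float64(0.7))
```

View pics/w1c.png

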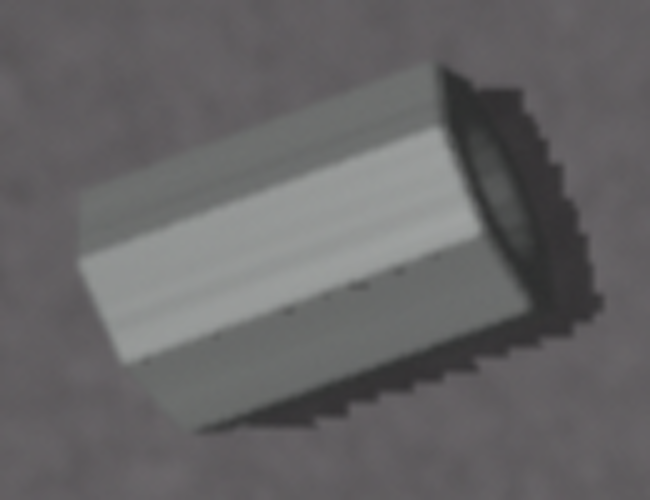

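The bore shows as an ellipse on the +x end, at about (500,190) in the crop. The two-view height is 0.0202 m, which matches the stated 20 mm. Next I move above the spacer.

{"name": "drive_tool", "arguments": {
  "rows": [
    [0,0,0,0.018,-0.0248,0.02,1],
    [0,0,0,0.018,-0.0248,0.02,1],
    [0,0,0,0.018,-0.0248,0.02,1],
    [0,0,0,0.018,-0.0248,0.02,1],
    [0,0,0,0.018,-0.0248,0.02,1],
    [0,0,7.1,0,0,0,1],
    [0,0,7.1,0,0,0,1],
    [0,0,7.1,0,0,0,1]
  ],
  "force": 50
}}

```text
time: 1.87
tool_pos: [0.5498, 0.0905, 0.1106]
tcp_rot: [-2.598, -1.766, 0.002]
wrist_force: [-0.0, -0.4, 0.4]
width: 1.0
grip_force: 0.0
```

{"name": "drive_tool", "arguments": {
  "rows": [
    [0,0,7.1,0,0,0,1],
    [0,0,7.1,0,0,0,1],
    [0,0,7.1,0,0,0,1],
    [0,0,7.1,0,0,0,1],
    [0,0,7.1,0,0,0,1],
    [0,0,7.1,0,0,0,1],
    [0,0,7.1,0,0,0,1],
    [0,0,0,0,0,0,1]
  ]
}}

```text
time: 2.53
tool_pos: [0.5511, 0.09, 0.1114]
tcp_rot: [3.099, 0.514, 0.0]
wrist_force: [0.1, 0.2, 0.7]
width: 0.999
grip_force: 0.0
```

Run:
```python
from sp import *
s=status.read_state();M=T(s);print(s["time"],M.round(4).tolist(),np.round(s["q"],3))
w=shot("wrist");b=shot("side")
V=[]
for p in(w,b):
    m=masks_of(p,"spacer");print([(x["score"],x["bbox"]) for x in m])
    if m: V.append((p,m[0]["mask"]))
print(fit(V[:1],[.55,.09,.02,.34]),fit(V,[.55,.09,.02,.34]))
```

```text
2.5333 [[0.9465, 0.3226, 0.0003, 0.5511], [0.3226, -0.9465, 0.0, 0.09], [0.0003, 0.0, -1.0, 0.1114], [0.0, 0.0, 0.0, 1.0]] [0.117 0.129 1.957 0.    1.055 1.36 ]
[(0.71, [279.5, 186.1, 342.7, 295.4])]
[(0.6, [276.9, 320.6, 320.4, 352.4])]
(array([0.5496, 0.0901, 0.0186, 0.3226]), np.float64(0.43)) (array([0.5498, 0.0902, 0.0193, 0.3224]), np.float64(0.44))
```

{"name": "drive_tool", "arguments": {
  "rows": [
    [0,0,0,-0.001,0,0.025,1],
    [0,0,0,0,0,0.025,1],
    [0,0,0,0,0,0.025,1],
    [0,0,0,0,0,0.02,1],
    [0,0,0,0,0,0.0105,1],
    [0,0,0,0,0,0,1],
    [0,0,0,0,0,0,0],
    [0,0,0,0,0,0,0]
  ]
}}

```text
time: 3.4
tool_pos: [0.5514, 0.0899, 0.0071]
tcp_rot: [3.098, 0.519, 0.004]
wrist_force: [-0.3, 0.4, -0.5]
width: 0.751
grip_force: 0.0
```

{"name": "drive_tool", "arguments": {
  "rows": [
    [0,0,0,0,0,0,0],
    [0,0,0,0,0,0,0],
    [0,0,0,0,0,0,0],
    [0,0,0,0,0,0,0],
    [0,0,0,0,0,0,0],
    [0,0,0,0,0,0,0]
  ]
}}

```text
time: 3.9
tool_pos: [0.552, 0.0902, 0.01]
tcp_rot: [-3.098, -0.519, -0.005]
wrist_force: [-5.7, -0.4, 18.4]
width: 0.365
grip_force: 40.4
```

{"name": "drive_tool", "arguments": {
  "rows": [
    [0,0,0,0,0,-0.01,0],
    [0,0,0,0,0,-0.03,0],
    [0,0,0,0,0,-0.03,0],
    [0,0,0,0,0,-0.03,0],
    [0,0,0,0,0,-0.03,0],
    [0,0,0,0,0,0,0],
    [0,0,0,0,0,0,0]
  ]
}}

```text
time: 4.48
tool_pos: [0.5526, 0.09, 0.1396]
tcp_rot: [3.098, 0.519, 0.012]
wrist_force: [-0.3, -0.5, -0.1]
width: -0.002
grip_force: 0.0
```

Run:
```python
from sp import *
s=status.read_state();print(s["width"],s["grip_force"],s["tool_pos"],np.round(s["wrist_force"],1))
b=shot("side");w=shot("wrist");L=cv2.resize(b["color"][200:360,230:350,::-1],None,fx=3.5,fy=3.5,interpolation=3)
Q=cv2.resize(w["color"][...,::-1][140:400,220:420],None,fx=1.9,fy=2.1538,interpolation=3)
cv2.imwrite("pics/g1.png",np.hstack([L,Q]))
for p in(w,b):print([(x["score"],x["bbox"]) for x in masks_of(p,"spacer")])
```

```text
-0.002438508108720781 0.0 [0.55264561 0.08997569 0.1396283 ] [-0.3 -0.5 -0.1]
[(0.77, [284.4, 183.4, 342.3, 280.8])]
[(0.83, [277.2, 323.5, 319.4, 351.8])]
```

View pics/g1.png

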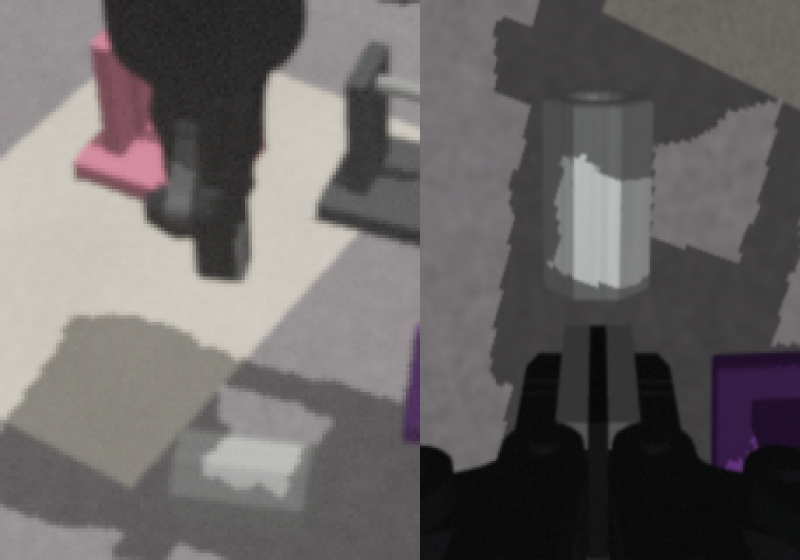

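The grasp slipped off: the fingers sat too high, and the spacer lies on the bench with its bore still facing +x. I'll re-measure and go deeper.

Run:
```python
from sp import *
s=status.read_state();M=T(s);print(np.arctan2(M[1,0],M[0,0]))
w=shot("wrist");b=shot("side")
V=[(p,masks_of(p,"spacer")[0]["mask"]) for p in(w,b)]
for v in (V[:1],V):
    f,r=fit(v,[.55,.09,.02,.33]);print(f,r,"tool shift",(M[:3,:3].T@(f[:3]-M[:3,3])).round(4))
```

```text
0.33164680608401403
[0.5498 0.0892 0.018  0.3271] 0.46 tool shift [0.0012 0.0007 0.1162]
[0.55   0.0893 0.019  0.3263] 0.54 tool shift [0.0015 0.0007 0.1152]
```

{"name": "drive_tool", "arguments": {
  "rows": [
    [0,0,0,0,0,0,1],
    [0,0,0,0,0,0,1],
    [0,0,0,0,0,0,1],
    [0,0,0,0,0,0,1],
    [0,0,0,0,0,0,1],
    [0,0,0,0,0,0,1],
    [0,0,0,0,0,0,1],
    [0,0,0,0,0,0,1]
  ]
}}

```text
time: 5.55
tool_pos: [0.5501, 0.0897, 0.1358]
tcp_rot: [3.098, 0.518, 0.0]
wrist_force: [0.7, 1.1, 0.8]
width: 1.002
grip_force: 0.0
```

{"name": "drive_tool", "arguments": {
  "rows": [
    [0,0,0,0,0,0.03,1],
    [0,0,0,0,0,0.03,1],
    [0,0,0,0,0,0.03,1],
    [0,0,0,0,0,0.025,1],
    [0,0,0,0,0,0.015,1],
    [0,0,0,0,0,0.007,1],
    [0,0,0,0,0,0,1],
    [0,0,0,0,0,0,1]
  ]
}}

```text
time: 6.22
tool_pos: [0.5505, 0.0897, -0.0008]
tcp_rot: [3.099, 0.518, 0.0]
wrist_force: [0.7, 0.3, 0.5]
width: 0.999
grip_force: 0.0
```

{"name": "drive_tool", "arguments": {
  "rows": [
    [0,0,0,0,0,0,0.3],
    [0,0,0,0,0,0,0.3],
    [0,0,0,0,0,0,0.3],
    [0,0,0,0,0,0,0.3],
    [0,0,0,0,0,0,0.3],
    [0,0,0,0,0,0,0.3],
    [0,0,0,0,0,0,0.3]
  ]
}}

```text
time: 6.8
tool_pos: [0.5513, 0.0899, 0.0002]
tcp_rot: [3.099, 0.518, 0.004]
wrist_force: [-0.9, 0.6, 5.8]
width: 0.448
grip_force: 51.0
```

{"name": "drive_tool", "arguments": {
  "rows": [
    [0,0,0,0,0,0,0],
    [0,0,0,0,0,0,0],
    [0,0,0,0,0,-0.01,0],
    [0,0,0,0,0,-0.02,0],
    [0,0,0,0,0,-0.03,0],
    [0,0,0,0,0,-0.03,0],
    [0,0,0,0,0,-0.03,0],
    [0,0,0,0,0,0,0]
  ],
  "force": 60
}}

```text
time: 7.47
tool_pos: [0.5547, 0.0902, 0.1262]
tcp_rot: [3.098, 0.519, 0.018]
wrist_force: [1.4, 0.3, -0.6]
width: 0.445
grip_force: 61.1
```

Run:
```python
from sp import *
s=status.read_state();M=T(s);print(s["width"],s["grip_force"],M[:3,3],np.arctan2(M[1,0],M[0,0]))
w=shot("wrist");b=shot("side");a=shot("scene")
V=[]
for p in(w,b,a):
    m=masks_of(p,"spacer");print([(x["score"],x["bbox"]) for x in m])
    if m:V.append((p,m[0]["mask"]))
L=cv2.resize(b["color"][200:360,230:350,::-1],None,fx=3.5,fy=3.5,interpolation=3)
Q=cv2.resize(w["color"][...,::-1][140:400,220:420],None,fx=1.9,fy=2.1538,interpolation=3)
cv2.imwrite("pics/g2.png",np.hstack([L,Q]))
```

```text
0.4448949115880457 61.132438983768225 [0.5546931  0.09022351 0.12618093] 0.3317574944125339
[(0.79, [257.1, 223.5, 372.7, 416.2])]
[(0.63, [267.2, 270.4, 319.9, 302.3])]
[(0.58, [362.7, 192.6, 397.6, 216.3])]
```

View pics/g2.png

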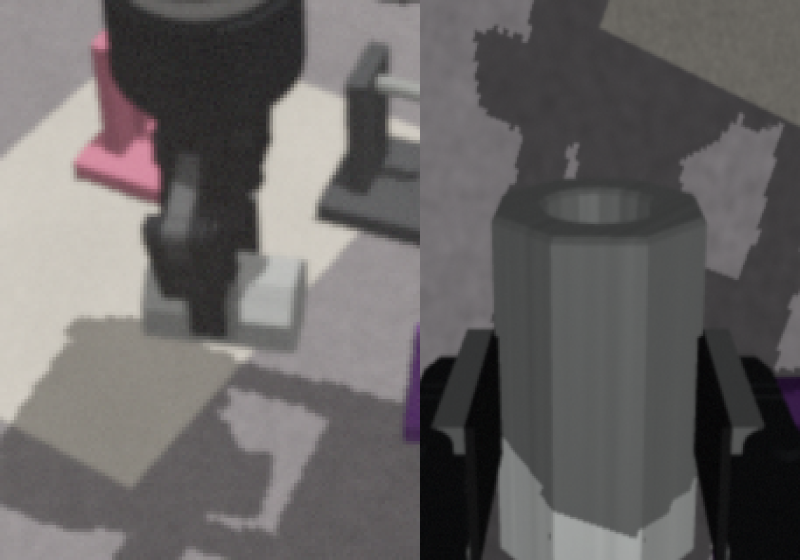

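The spacer is held firmly, and the bore is visible facing +tool x at wrist pixel about (314,236). Next: lift, yaw to the pin's heading and carry it over.

{"name": "drive_tool", "arguments": {
  "rows": [
    [0,0,5.2,0,0,-0.035,0],
    [0,0,5.2,0,0,-0.035,0],
    [0,0,0,0,0,0,0]
  ]
}}

```text
time: 8.02
tool_pos: [0.5538, 0.0901, 0.1945]
tcp_rot: [-3.133, -0.23, -0.014]
wrist_force: [1.0, 0.8, -0.2]
width: 0.447
grip_force: 61.2
```

{"name": "drive_tool", "arguments": {
  "rows": [
    [0,0,0,-0.0108,0.0285,0,0],
    [0,0,0,-0.0108,0.0285,0,0],
    [0,0,0,-0.0108,0.0285,0,0],
    [0,0,0,-0.0108,0.0285,0,0],
    [0,0,0,-0.0108,0.0285,0,0],
    [0,0,0,-0.0108,0.0285,0,0],
    [0,0,0,-0.0108,0.0285,0,0],
    [0,0,0,-0.0108,0.0285,0,0]
  ]
}}

```text
time: 8.68
tool_pos: [0.4972, -0.1497, 0.1869]
tcp_rot: [-3.131, -0.237, 0.004]
wrist_force: [0.5, -1.4, -1.7]
width: 0.444
grip_force: 61.2
```

{"name": "drive_tool", "arguments": {
  "rows": [
    [0,0,0,0,0,0,0],
    [0,0,0,0,0,0,0]
  ]
}}

```text
time: 8.85
tool_pos: [0.4974, -0.1497, 0.187]
tcp_rot: [-3.132, -0.231, 0.004]
wrist_force: [0.4, -0.4, -1.3]
width: 0.449
grip_force: 61.3
```

Run:
```python
from sp import *
s=status.read_state();M=T(s);print(s["width"],s["grip_force"],M[:3,3].round(4),np.arctan2(M[1,0],M[0,0]))
w=shot("wrist")
o,d=ray(w,313.7,235.6);o=M[:3,:3].T@(o-M[:3,3]);d=M[:3,:3].T@d
print("hole in tool",(o+d*(.0305-o[0])/d[0]).round(4))
print("mask",masks_of(w,"spacer")[0]["bbox"])
im=w["color"][...,::-1];cv2.imwrite("pics/w3.png",im)
```

```text
0.44873056147754475 61.29907513037324 [ 0.4974 -0.1497  0.187 ] 0.1472272511462904
hole in tool [ 0.0305  0.0004 -0.0175]
mask [258.7, 223.8, 369.5, 414.9]
```

View pics/w3.png

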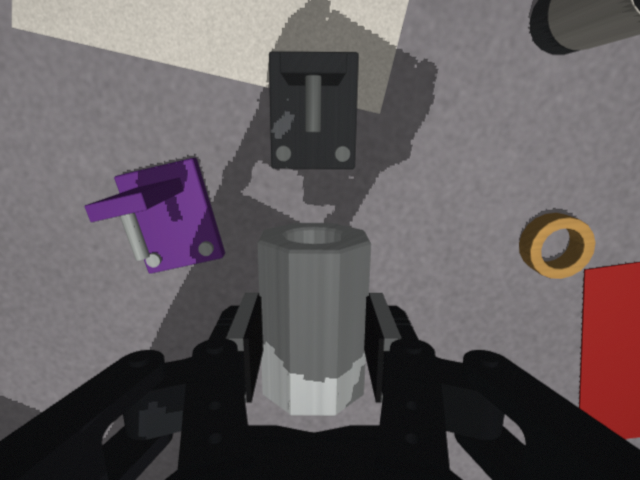

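The view shows the dark stand ahead, its pin tip at (314,131), its pin parallel to the spacer and in line with the bore at (314,236). The collar, the purple stand and the can are well clear.

Run:
```python
from sp import *
s=status.read_state();M=T(s);w=shot("wrist")
I=lambda X:(M[:3,:3].T@(np.array(X)-M[:3,3])).round(4)
print("tip (wrist ray, z .08)",onz(w,313.7,130.5,.08).round(4),I(onz(w,313.7,130.5,.08)),"root",I(onz(w,313.3,78,.08)))
print("tip (tri)",I([.5631,-.1393,.0798]))
```

```text
tip (wrist ray, z .08) [ 0.5647 -0.1385  0.08  ] [0.0674 0.0006 0.1074] root [0.0993 0.0004 0.1073]
tip (tri) [0.0657 0.0012 0.1076]
```

{"name": "drive_tool", "arguments": {
  "rows": [
    [0,0,0,0,0,0.025,0],
    [0,0,0,0,0,0.025,0],
    [0,0,0,0,0,0.025,0],
    [0,0,0,0,0,0.025,0],
    [0,0,0,0,0,0.02,0],
    [0,0,0,0,0,0.006,0],
    [0,0,0,0,0,0,0],
    [0,0,0,0,0,0,0]
  ]
}}

```text
time: 9.67
tool_pos: [0.4992, -0.148, 0.0631]
tcp_rot: [-3.132, -0.238, -0.0]
wrist_force: [0.5, 0.1, -1.5]
width: 0.446
grip_force: 61.3
```

Run:
```python
from sp import *
s=status.read_state();M=T(s);w=shot("wrist");b=shot("side");a=shot("scene");print(M.round(4).tolist())
I=lambda X:(M[:3,:3].T@(np.array(X)-M[:3,3])).round(4)
print("tip (tri)",I([.5631,-.1393,.0798]))
L=cv2.resize(b["color"][190:290,310:410,::-1],None,fx=4,fy=4,interpolation=3)
Q=cv2.resize(w["color"][...,::-1][140:340,213:413],None,fx=2,fy=2,interpolation=3)
cv2.imwrite("pics/p1.png",np.hstack([L,Q]))
```

```text
[[0.9885, 0.1509, -0.0, 0.4992], [0.1509, -0.9885, 0.0001, -0.148], [0.0, -0.0001, -1.0, 0.0631], [0.0, 0.0, 0.0, 1.0]]
tip (tri) [ 0.0645  0.0011 -0.0167]
```

View pics/p1.png

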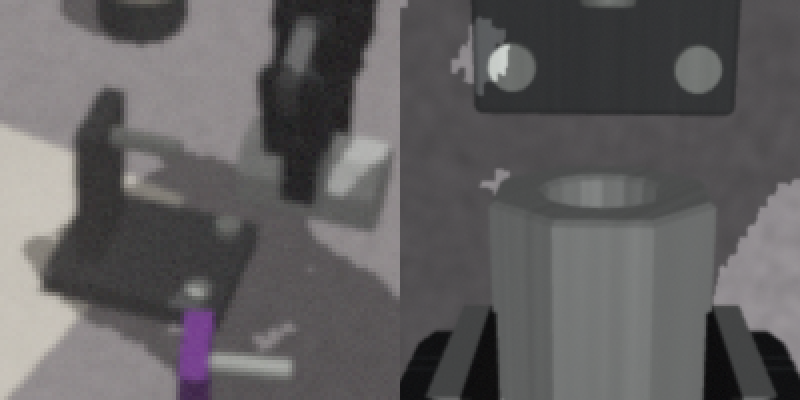

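The view shows the pin at (150,140) level with the bore, and the wrist half shows it centred. I slide on slowly, watching the force.

{"name": "drive_tool", "arguments": {
  "rows": [
    [0,0,0,0,0.0006,0.0015,0],
    [0,0,0,0.012,0,0,0],
    [0,0,0,0.012,0,0,0],
    [0,0,0,0.006,0,0,0],
    [0,0,0,0.004,0,0,0],
    [0,0,0,0.004,0,0,0],
    [0,0,0,0.004,0,0,0],
    [0,0,0,0,0,0,0]
  ]
}}

```text
time: 10.48
tool_pos: [0.5411, -0.1429, 0.0612]
tcp_rot: [3.133, 0.236, 0.0]
wrist_force: [-0.6, -0.6, -0.9]
width: 0.448
grip_force: 61.3
```

{"name": "drive_tool", "arguments": {
  "rows": [
    [0,0,0,0.004,0,0,0],
    [0,0,0,0.004,0,0,0],
    [0,0,0,0.004,0,0,0],
    [0,0,0,0,0,0,0]
  ]
}}

```text
time: 10.82
tool_pos: [0.5531, -0.1412, 0.0615]
tcp_rot: [3.132, 0.236, 0.002]
wrist_force: [-0.5, -0.0, -1.5]
width: 0.442
grip_force: 61.3
```

Run:
```python
from sp import *
s=status.read_state();M=T(s);w=shot("wrist");b=shot("side")
I=lambda X:(M[:3,:3].T@(np.array(X)-M[:3,3])).round(4)
print("tip",I([.564,-.139,.0798]),np.round(s["wrist_force"],1))
L=cv2.resize(b["color"][190:290,310:410,::-1],None,fx=4,fy=4,interpolation=3)
Q=cv2.resize(w["color"][...,::-1][140:340,213:413],None,fx=2,fy=2,interpolation=3)
cv2.imwrite("pics/p2.png",np.hstack([L,Q]))
```

```text
tip [ 0.0111 -0.0006 -0.0183] [-0.5 -0.  -1.5]
```

View pics/p2.png

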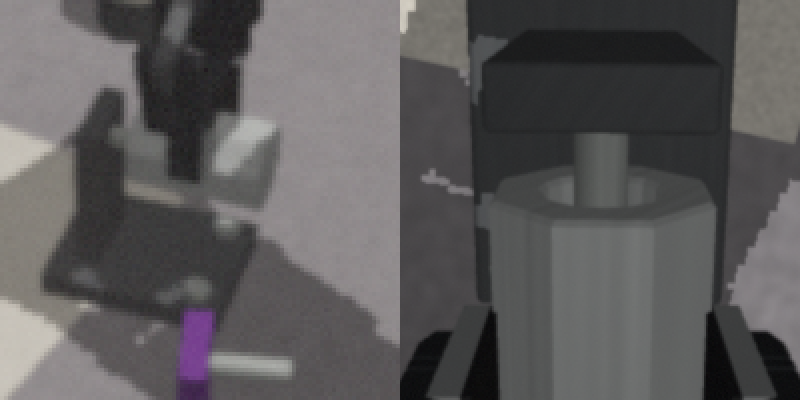

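The pin is inside the bore with no contact force, about 20 mm in. I go 5 mm further, pause and draw off.

{"name": "drive_tool", "arguments": {
  "rows": [
    [0,0,0,0.003,0,0,0],
    [0,0,0,0.0025,0,0,0],
    [0,0,0,0,0,0,0],
    [0,0,0,0,0,0,0],
    [0,0,0,0,0,0,0],
    [0,0,0,0,0,0,0]
  ]
}}

```text
time: 11.42
tool_pos: [0.5575, -0.1404, 0.0612]
tcp_rot: [-3.133, -0.236, 0.0]
wrist_force: [0.6, -1.3, -2.2]
width: 0.445
grip_force: 61.3
```

{"name": "drive_tool", "arguments": {
  "rows": [
    [0,0,0,-0.005,0,0,0],
    [0,0,0,-0.01,0,0,0],
    [0,0,0,-0.01,0,0,0],
    [0,0,0,-0.015,0,0,0],
    [0,0,0,-0.015,0,0,0],
    [0,0,0,-0.015,0,0,0],
    [0,0,0,0,0,0,0]
  ]
}}

```text
time: 12.0
tool_pos: [0.4839, -0.1506, 0.0603]
tcp_rot: [-3.132, -0.234, 0.006]
wrist_force: [0.5, -1.0, -1.7]
width: 0.447
grip_force: 61.3
```

{"name": "drive_tool", "arguments": {
  "rows": [
    [0,0,0,0,0,-0.02,0],
    [0,0,0,0,0,-0.04,0],
    [0,0,0,0,0,-0.04,0],
    [0,0,0,0,0,-0.04,0],
    [0,0,0,0,0,-0.04,0],
    [0,0,0,0,0,-0.04,0],
    [0,0,0,0,0,-0.04,0],
    [0,0,0,0,0,-0.04,0]
  ]
}}

```text
time: 12.67
tool_pos: [0.4877, -0.1507, 0.3633]
tcp_rot: [3.133, 0.235, 0.001]
wrist_force: [0.3, -0.6, -1.3]
width: 0.442
grip_force: 61.3
```

{"name": "drive_tool", "arguments": {
  "rows": [
    [0,7,0,0.02,0,0,0],
    [0,7,0,0.02,0,0,0],
    [0,7,0,0.02,0,0,0],
    [0,7,0,0.02,0,0,0],
    [0,7,0,0.02,0,0,0],
    [0,7,0,0.02,0,0,0],
    [0,0,0,0,0,0,0]
  ]
}}

```text
time: 13.25
tool_pos: [0.5971, -0.1338, 0.3941]
tcp_rot: [-2.875, -0.212, -1.104]
wrist_force: [-1.0, -0.2, -3.4]
width: 0.448
grip_force: 61.3
```

Run:
```python
from sp import *
s=status.read_state();M=T(s);print(M.round(3).tolist(),np.round(s["q"],3),s["grip_force"])
```

```text
[[0.735, 0.148, 0.662, 0.597], [0.108, -0.989, 0.1, -0.134], [0.67, -0.002, -0.743, 0.394], [0.0, 0.0, 0.0, 1.0]] [-0.513 -0.339  2.027  0.548  0.914  0.691] 61.34681375697255
```

{"name": "drive_tool", "arguments": {
  "rows": [
    [0,7,0,0.02,0,0.015,0],
    [0,7,0,0.02,0,0.015,0],
    [0,7,0,0.02,0,0.015,0],
    [0,7,0,0.02,0,0.015,0],
    [0,7,0,0.02,0,0.015,0],
    [0,7,0,0.02,0,0.015,0],
    [0,5.5,0,0.02,0,0.015,0],
    [0,0,0,0,0,0,0]
  ]
}}

```text
time: 13.92
tool_pos: [0.7253, -0.1044, 0.4436]
tcp_rot: [-2.327, -0.197, -1.916]
wrist_force: [-0.1, -0.1, -2.1]
width: 0.439
grip_force: 61.5
```

Run:
```python
from sp import *
s=status.read_state();M=T(s);print(M.round(3).tolist(),np.round(s["q"],3),s["grip_force"])
```

```text
[[0.19, 0.176, 0.966, 0.725], [0.024, -0.984, 0.175, -0.104], [0.981, -0.01, -0.191, 0.444], [0.0, 0.0, 0.0, 1.0]] [-0.489 -0.212  2.214  1.811  0.677 -0.443] 61.45496992394328
```

{"name": "drive_tool", "arguments": {
  "rows": [
    [0,2.8,0,0,0,0,0],
    [0,2.8,0,0,0,0,0],
    [0,2.8,0,0,0,0,0],
    [0,2.6,0,0,0,0,0],
    [0,0,0,0,0,0,0],
    [0,0,0,0,0,0,0],
    [0,0,0,0,0,0,0],
    [0,0,0,0,0,0,0]
  ]
}}

```text
time: 14.58
tool_pos: [0.7246, -0.1054, 0.4478]
tcp_rot: [-2.126, -0.182, -2.127]
wrist_force: [-0.7, -0.5, -0.5]
width: 0.446
grip_force: 61.5
```

{"name": "drive_tool", "arguments": {
  "rows": [
    [0,0,0,0,0,0,0],
    [0,0,0,0,0,0,0],
    [0,0,0,0,0,0,0],
    [0,0,0,0,0,0,0]
  ]
}}

```text
time: 14.92
tool_pos: [0.7242, -0.1056, 0.4464]
tcp_rot: [-2.127, -0.18, -2.127]
wrist_force: [0.3, 0.2, -1.7]
width: 0.449
grip_force: 61.5
```

Run:
```python
from sp import *
s=status.read_state();M=T(s);print(M.round(3).tolist(),np.round(s["q"],3),np.round(s["joint_vel"],3),s["grip_force"])
w=shot("wrist");print(masks_of(w,"spacer")[0]["bbox"])
b=shot("side");L=cv2.resize(b["color"][...,::-1],(400,300));Q=cv2.resize(w["color"][...,::-1],(400,300))
cv2.imwrite("pics/f.png",np.hstack([L,Q]))
```

```text
[[0.001, 0.174, 0.985, 0.724], [-0.006, -0.985, 0.174, -0.106], [1.0, -0.006, 0.0, 0.446], [0.0, 0.0, 0.0, 1.0]] [-0.5   -0.143  2.296  2.172  0.861 -0.804] [-0.002  0.003  0.003  0.002  0.002 -0.003] 61.50481358170509
[257.6, 222.3, 372.1, 417.1]
```

The tool's x axis is vertical, and the spacer's mask is where it was before the turn, so it has not slipped. I hand in.

```bash
python3 -c "
from workcell import workorder;print(workorder.finish_job())"
```

```text
the job is handed in; nothing more can be done
None
```

I tried the spacer's bored end on the pin to about 24 mm by measurement, drew it off, and handed the job in with it held hole up, steady and clear at about 0.45 m (higher than the 20 cm asked); my first grasp slipped off, and no verdict came back.

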